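Lock a water trap with the pin spanner

ROBOT

A 6-joint arm with a two-finger parallel gripper is mounted at the origin on the work surface. World frame = base frame: x ahead of the robot, y to its left, z up, the work surface at z = 0. Lengths are in m, angles in rad, forces in N, time in s.
With the tool pointing down it reaches from about 0.3 to 0.85 m from the base axis. Payload 4.2 kg.
Tool frame: the origin (TCP) lies between the finger pads; the fingertips stand 22 mm ahead of it and the grasp point (between the pads) lies 3 mm ahead of it; y points along the fingers, x is the direction in which the jaws open and shut, and the axes are right-handed (so a half turn about y gives the same grasp; the last joint's range is limited). The gripper opens to 91 mm and grips with 3 to 60 N. Pads are 32 mm wide; open, the fingers measure 118 mm over their backs; the gripper's body (76 mm by 178 mm) begins 60 mm behind the grasp point.
Start: joints at [-1.364, 0.32, 1.565, -0, 1.257, -0.02], TCP at [0.129, -0.56, 0.236] pointing down, gripper open.
Joint ranges: [-3.11, 3.11], [-0.84, 2.01], [0.21, 2.61], [-1.34, 4.49], [0.05, 2.63], [-2.56, 2.56]. Speed limits (rad/s): [2.57, 2.57, 3.14, 3.14, 3.14, 3.14].

INTERFACE

Orientations are given as a unit quaternion [x, y, z, w].
In Python, from bench import bot gives the robot as it stands. The module is installed in compiled form; this text tells all that it offers.
- The arm moves only by the tool play_rows, never from a script. Its argument "moves" is text: rows parted by semicolons, each of 7 numbers parted by spaces: the turn, a rotation vector about the world's x, y, z in degrees, then the shift along the world's x, y, z in m, then the opening, from 0 (shut) to 1 (fully open). In form: ax ay az tx ty tz claw; .... A call has 1 to 12 rows; each row is the pose to reach, as a shift and turn from the pose commanded when the call began; what a row does not reach only later rows make up. A row lasts 1/10 s, in which the tool goes at most 50 mm and 8.59 degrees, less where a joint would pass 70% of its speed; a pose out of reach is approached as far as the arm can. A call with a gripper value outside its range is refused whole. The fingers move at their own pace and stop on an object; "squeeze" is the grip in N (left out, the last holds). Time passes only in rows, so rows that repeat a pose let the fingers close. It gives the time, the measured TCP pose, the force and the opening at its end, in the units of the state.
- bot.get_obs(): the state, without advancing time (a new reading comes with each control period).
- bot.read_camera(name): name is "scene" or "top" or "wrist"; returns (picture, depth): 480x640x3 uint8, blue, green, red; 480x640 float32, m along the optical axis (not along the pixel's ray), 0 where there is no reading.
- bot.camera_model(name): a dict with "fov_y" (degrees; the focal length in pixels is half the picture's height over the tangent of half this angle, whatever the lens; pixels are square), "cx", "cy" (the principal point, pixels), "world_to_cam" (4x4, takes a point from world to camera coordinates). Camera axes: x right, y up, looking along -z (the intrinsics and any distortion apply to the point x, -y, -z); pixel columns grow to the right and rows downward; lengths in m; the calibration is good to about 2 mm. A picture is of the moment at which its call begins: read the wrist's pose just before it. camera_model takes no time and is no camera call; for the wrist camera it gives the pose at the moment of the call.
- bot.finish_job(): hands the job in, once; it reports no verdict.
The state is a dict: "time_s": time; "qpos": joint angles; "qvel": joint speeds; "joint_torque": joint torques, N m; "eef_pos": TCP position; "tool_rot": TCP orientation; "force": force on the tool from outside, world axes, zero at the start; "ft_torque": the same for the moment, N m; "opening": finger opening in m.
Only numpy, scipy, OpenCV 4.12 (cv2) and the standard library are available. Lean on these libraries where they do the work, as an engineer would, in place of code of your own. Each camera call takes 0.05 s, during which the arm holds its last target.

TASK

On the therapy cart, lock the water trap that has the blue ring: take the two-pronged pin spanner from its grey rest, set both prongs fully down into the blue ring's two holes, then turn the ring clockwise (seen from above) until its white pointer is in the green band. Leave the spanner standing in the blue ring, and do not turn the yellow ring.

Things in the scene. Friction and masses are not known exactly. Their poses are not given: they have to be found in the camera images.
- spanner_grip (a point): Pin spanner, 0.25 kg, upright in a grey rest 30 mm high (lift straight up). Two steel prongs down, 9 mm thick, 16 long, 64 apart; steel bar 92x30x10; black grip 44x18, 50 high; red cap 46x20x6. Point: on its axis, mid-grip, 36 mm above the bar's underside, 52 above the prong tips, 30 below the cap's top. x: along the bar, through the prongs; y: across the 18 mm thickness; z up. Same after half a turn.
- blue_top (a point): Centre of the top of the blue lock ring (104 mm wide, 22 high, top 72 mm above the table) on a white fixed housing 156 wide, 50 high. Two through holes, 20 (x) by 22 mm (y), centred 32 mm either side along x; axes turn with the ring, z up; white pointer on its +y rim. Prongs fully in: bar flat on the ring, spanner_grip 36 mm above; play lets the spanner turn about 0.2 rad before the ring follows.
- blue_ring (a joint): Angle of the blue ring, rad, growing clockwise seen from above. Starts at 0 to 0.25; its white pointer is in the green band (painted on the housing) from 0.75 to 1.25, middle 1.0; fixed stop at 1.25. It stays where it is left; turning takes about 0.2 to 0.3 N m.
- yellow_pointer (a point): Rim end of the white pointer on the yellow lock ring's top, 52 mm from its centre along its y axis. Ring and housing are like the blue ones but for the colour; the two may stand either way round. Not to be turned.
Not all that is in view belongs to the job. What is shaped like the part that bears spanner_grip but pink or turquoise is not meant.

How it is judged:
On the way, in this order (a step that is already met when the one before it is completed fails the run):
1. both prongs are fully down in the blue ring's holes, before the ring is turned (z of spanner_grip in the frame of blue_top between 0.029 and 0.043 m and horizontal distance between spanner_grip and blue_top below 0.015 m and angle between spanner_grip's own z axis and vertical below 0.17 rad and angle between the x axis of spanner_grip and the x axis of blue_top, either way round below 0.4 rad and value of joint blue_ring below 0.5 rad), for 0.1 s.
2. the ring is turned, with the spanner still in both holes, until the pointer is in the green band (z of spanner_grip in the frame of blue_top between 0.029 and 0.043 m and horizontal distance between spanner_grip and blue_top below 0.015 m and angle between spanner_grip's own z axis and vertical below 0.17 rad and angle between the x axis of spanner_grip and the x axis of blue_top, either way round below 0.4 rad and value of joint blue_ring above 0.75 rad), for 0.1 s.
At the end, for the whole second after the job is handed in: Blue ring joint 0.72 to its stop at 1.25 (pointer in the green band); the spanner, let go, stands within 10 degrees of upright in both holes: grip point 29 to 43 mm above the ring top, within 15 mm of its axis, bar within 0.4 rad of the line of the holes (z of spanner_grip in the frame of blue_top between 0.029 and 0.043 m and horizontal distance between spanner_grip and blue_top below 0.015 m and angle between spanner_grip's own z axis and vertical below 0.17 rad and angle between the x axis of spanner_grip and the x axis of blue_top, either way round below 0.4 rad and value of joint blue_ring between 0.72 and 1.3 rad); the robot touches nothing.
It fails at once if the yellow ring is turned (its pointer moves more than 15 mm) (distance of yellow_pointer from where it was at the start of the episode above 0.015 m).
It also fails if it takes over 45 s, if anything falls off the work surface, if the arm or the gripper's body presses on something with over 40 N, if the wrist force passes 120 N, or if a joint passes its speed limit or range.

## Working session

There is one attempt and no reset: what is moved stays moved. The work goes in short steps, Python scripts to look and compute and a tool call to move; the robot and the scene stay as the last step left them, time stands still between calls to the robot, and variables do not carry over. Pictures are saved under pics/ and viewed, and the job is handed in when it is done.

Besides the shell and the picture viewer there is one more tool, called after "Call:" as name(argument=value, ...) on one line, values as JSON. play_rows: Moves the arm, as the interface text tells. Its arguments: {"type":"object","properties":{"moves":{"type":"string"},"squeeze":{"type":"number"}},"required":["moves"]}

```bash
mkdir -p pics; ls; cat > h.py <<'E'
import numpy as np, cv2
from bench import bot
def model(n):
    m=bot.camera_model(n); f=240/np.tan(np.radians(m['fov_y'])/2); return m,f
def px2w(m,f,u,v,d):
    c=np.array([(u-m['cx'])*d/f,-(v-m['cy'])*d/f,-d,1]); return (np.linalg.inv(np.array(m['world_to_cam']))@c)[:3]
def px_on_z(m,f,u,v,z):
    a=np.linalg.inv(np.array(m['world_to_cam'])); o=a[:3,3]; r=a[:3,:3]@np.array([(u-m['cx'])/f,-(v-m['cy'])/f,-1]); t=(z-o[2])/r[2]; return o+t*r
E
python3 - <<'E'
from h import *
print(bot.get_obs())
for n in ['scene','top','wrist']:
    m=bot.camera_model(n); p,d=bot.read_camera(n); cv2.imwrite(f'pics/{n}0.png',p); np.savez(f'{n}0.npz',d=d,p=p); print(n,m)
E
```

```text
pics
{'time_s': 0.0, 'qpos': array([-1.36398828e+00,  3.20326083e-01,  1.56570765e+00,  5.63953380e-06,
        1.25739821e+00, -1.99872962e-02]), 'qvel': array([-0.00070376, -0.00019612,  0.0001928 ,  0.00155894,  0.00130712,
       -0.00086601]), 'joint_torque': array([ 9.79617471e-04, -4.12456262e+01, -2.31968611e+01,  7.29539269e-02,
        4.57691553e-02, -1.24837643e-04]), 'eef_pos': array([ 0.12920322, -0.55980356,  0.23508951]), 'tool_rot': array([-0.55294908,  0.44071108, -0.43971209,  0.55378185]), 'force': array([-0.10932055,  0.42401396,  0.29020819]), 'ft_torque': array([ 0.01266869,  0.00837158, -0.04299992]), 'opening': 0.09095612882443693}
scene {'fov_y': 55.691521663796536, 'cx': 316.4049848856262, 'cy': 247.29973823685683, 'world_to_cam': array([[-0.57736925,  0.81647365, -0.00394155,  0.24615418],
       [-0.6896577 , -0.48509591,  0.53763762,  0.2778844 ],
       [ 0.43705492,  0.31313375,  0.8431668 , -1.1095417 ],
       [ 0.        ,  0.        ,  0.        ,  1.        ]])}
top {'fov_y': 55.60065947359591, 'cx': 316.146404182609, 'cy': 239.85727525689367, 'world_to_cam': array([[ 0.004702  , -0.99993223,  0.01064983,  0.01946474],
       [ 0.99203356,  0.00600502,  0.12583065, -0.4581001 ],
       [-0.12588608,  0.00997333,  0.99199457, -0.92622677],
       [ 0.        ,  0.        ,  0.        ,  1.        ]])}
wrist {'fov_y': 58.5123702463128, 'cx': 308.34810980086905, 'cy': 238.82442428888697, 'world_to_cam': array([[ 2.24373345e-01, -9.74503087e-01, -5.79775078e-04,
        -5.74634600e-01],
       [ 9.34818648e-01,  2.15404222e-01, -2.82338654e-01,
         3.20748892e-02],
       [ 2.75264776e-01,  6.28072836e-02,  9.59314624e-01,
        -3.91949943e-01],
       [ 0.00000000e+00,  0.00000000e+00,  0.00000000e+00,
         1.00000000e+00]])}
```

View pics/scene0.png

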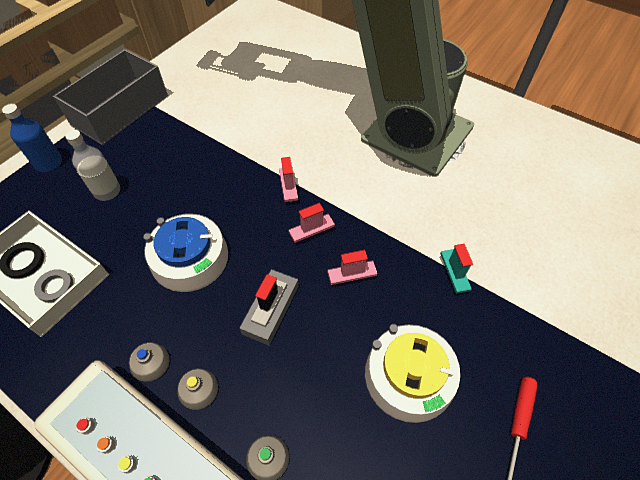

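View pics/top0.png

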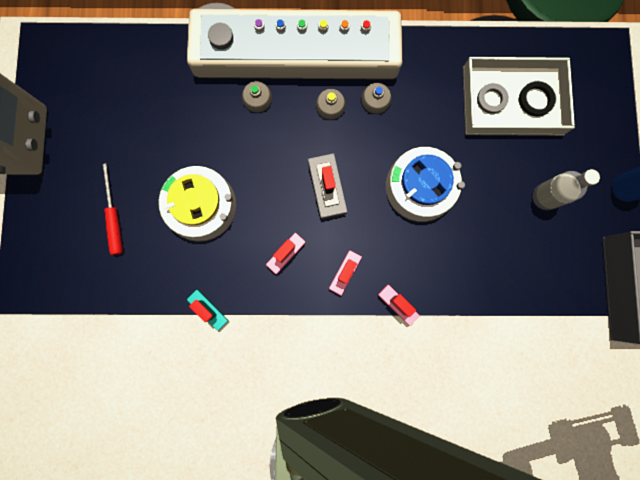

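View pics/wrist0.png

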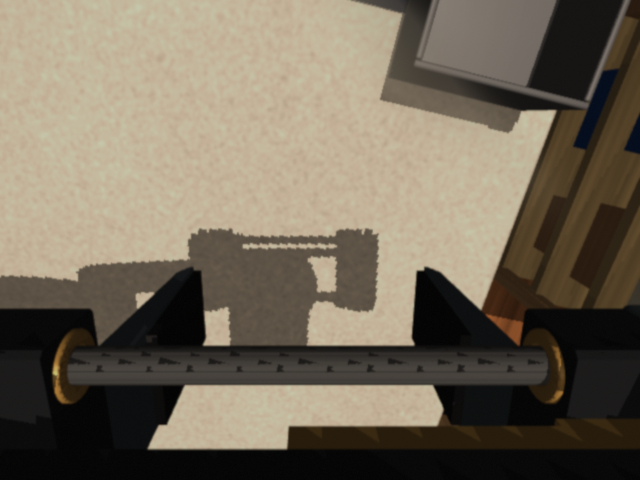

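```bash
python3 - <<'E'
from h import *
z=np.load('top0.npz');p=z['p'];d=z['d']
a=cv2.resize(p[140:230,290:370],None,fx=8,fy=8,interpolation=cv2.INTER_CUBIC)[:600]
a=cv2.resize(p[145:225,295:355],None,fx=6.6,fy=6.6,interpolation=cv2.INTER_CUBIC)
b=cv2.resize(p[140:230,380:470],None,fx=5.8,fy=5.8,interpolation=cv2.INTER_CUBIC)
h=min(a.shape[0],b.shape[0]);c=np.hstack([a[:h],b[:h]]);print(c.shape,a.shape,b.shape);cv2.imwrite('pics/crop1.png',c[:, :1000] if c.shape[1]<=800 else cv2.resize(c,(800,int(h*800/c.shape[1]))))
z=np.load('scene0.npz');p=z['p']
cv2.imwrite('pics/crop2.png',np.hstack([cv2.resize(p[260:350,230:310],(480,540),interpolation=cv2.INTER_CUBIC)]))
cv2.imwrite('pics/crop3.png',np.hstack([cv2.resize(p[200:300,130:240],(660,600),interpolation=cv2.INTER_CUBIC)]))
m,f=model('top')
for u,v in [(328,180),(428,178),(193,198)]:
    print(u,v,d[v,u],px2w(m,f,u,v,d[v,u]))
E
```

```text
(522, 918, 3) (528, 396, 3) (522, 522, 3)
328 180 0.9037351 [ 5.69531361e-01 -3.80070260e-04  9.49516599e-02]
428 178 0.92955816 [ 0.58116581 -0.20546263  0.07245851]
193 198 0.9184101 [0.53598629 0.27124557 0.0731704 ]
```

View pics/crop1.png

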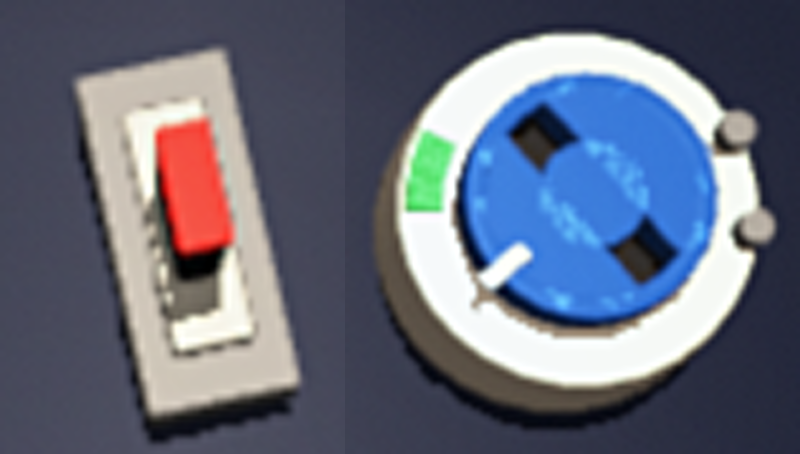

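View pics/crop2.png

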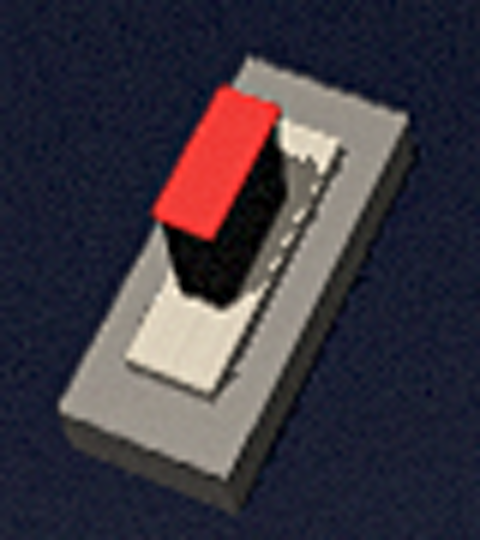

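View pics/crop3.png

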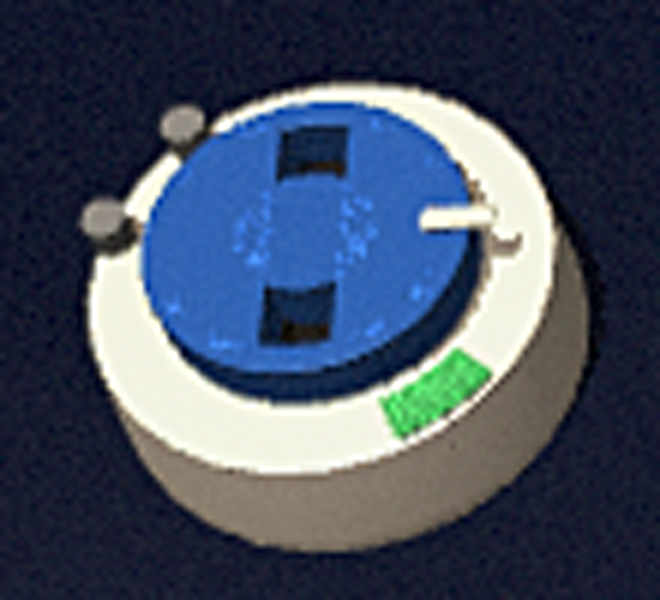

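```bash
cat >> h.py <<'E'
def cap(n,p,d,roi,z=0.096):
    m,f=model(n); x0,x1,y0,y1=roi
    hsv=cv2.cvtColor(p,cv2.COLOR_BGR2HSV); k=((hsv[...,0]<8)|(hsv[...,0]>172))&(hsv[...,1]>150)&(hsv[...,2]>190)
    q=np.zeros_like(k);q[y0:y1,x0:x1]=k[y0:y1,x0:x1]
    v,u=np.nonzero(q); P=np.array([px_on_z(m,f,a,b,z)[:2] for a,b in zip(u,v)],np.float32)
    r=cv2.minAreaRect(P*1000); dz=np.array([px2w(m,f,a,b,d[b,a])[2] for a,b in zip(u,v) if d[b,a]>0])
    w=np.linalg.eigh(np.cov(P.T))[1][:,1]
    print(n,'cap n',len(P),'mean',P.mean(0).round(4),'rect',r,'axis deg',np.degrees(np.arctan2(w[1],w[0]))%180,'z med',np.median(dz))
def ring(n,p,d,roi,z=0.072):
    m,f=model(n); x0,x1,y0,y1=roi
    hsv=cv2.cvtColor(p,cv2.COLOR_BGR2HSV); k=(abs(hsv[...,0].astype(int)-108)<12)&(hsv[...,1]>100)&(hsv[...,2]>150)
    q=np.zeros(k.shape,np.uint8);q[y0:y1,x0:x1]=k[y0:y1,x0:x1]
    cs,_=cv2.findContours(q,cv2.RETR_EXTERNAL,cv2.CHAIN_APPROX_NONE); c=max(cs,key=cv2.contourArea)
    P=np.array([px_on_z(m,f,a,b,z)[:2] for a,b in c[:,0]])
    from scipy.optimize import least_squares
    s=least_squares(lambda t:np.hypot(P[:,0]-t[0],P[:,1]-t[1])-t[2],[*P.mean(0),.052],loss='soft_l1',f_scale=.001)
    vv,uu=np.nonzero(q); dz=[px2w(m,f,a,b,d[b,a])[2] for a,b in zip(uu,vv) if d[b,a]>0]
    print(n,'ring',s.x.round(4),'z',np.median(dz))
    # holes: dark blobs inside r<45mm
    cen=s.x[:2]; H=[]
    for b in range(y0,y1):
        for a in range(x0,x1):
            w=px_on_z(m,f,a,b,z)[:2]-cen; r=np.hypot(*w)
            if 0.018<r<0.045 and p[b,a].max()<130: H.append(w)
    H=np.array(H); w=np.linalg.eigh(H.T@H)[1][:,1]; s1=H@w>0
    for g in (H[s1],H[~s1]): print(' hole',g.mean(0).round(4),'n',len(g), 'abs',(g.mean(0)+cen).round(4))
    e=H[s1].mean(0)-H[~s1].mean(0); print(' line deg',np.degrees(np.arctan2(e[1],e[0]))%180,'sep',np.hypot(*e),'mid',((H[s1].mean(0)+H[~s1].mean(0))/2+cen).round(4))
E
python3 - <<'E'
from h import *
z=np.load('top0.npz');cap('top',z['p'],z['d'],(310,345,155,205));ring('top',z['p'],z['d'],(380,470,140,230))
z=np.load('scene0.npz');cap('scene',z['p'],z['d'],(245,290,265,320));ring('scene',z['p'],z['d'],(145,220,210,275))
from scipy.spatial.transform import Rotation as R
print(R.from_quat(bot.get_obs()['tool_rot']).as_matrix().round(3))
E
```

```text
top cap n 203 mean [ 0.5756 -0.0006] rect ((575.27880859375, -0.6695213317871094), (44.41379165649414, 18.51565933227539), 12.847139358520508) axis deg 12.649746828892575 z med 0.09611021318627216
top ring [ 0.5809 -0.2061  0.0497] z 0.07213311043810544
 hole [-0.0237 -0.0207] n 98 abs [ 0.5573 -0.2268]
 hole [0.0244 0.02  ] n 92 abs [ 0.6053 -0.1861]
 line deg 40.26952219904936 sep 0.06299301262731037 mid [ 0.5813 -0.2064]
scene cap n 257 mean [ 0.5755 -0.0006] rect ((575.3394775390625, -0.7886171340942383), (45.217227935791016, 18.404067993164062), 13.868949890136719) axis deg 13.145289346017506 z med 0.09581250319205437
scene ring [ 0.58   -0.2065  0.0498] z 0.07183323470897895
 hole [-0.0242 -0.02  ] n 97 abs [ 0.5558 -0.2265]
 hole [0.0221 0.0204] n 125 abs [ 0.6021 -0.1861]
 line deg 41.106893968776575 sep 0.06152237411510154 mid [ 0.579  -0.2063]
[[ 0.225 -0.     0.974]
 [-0.974  0.001  0.225]
 [-0.001 -1.     0.   ]]
```

Candidates seen in the top view: (328,180) in the grey rest with a steel bar, pinks at (286,253), (345,272) and (399,305), and turquoise at (208,310). The crop confirms that the one at (328,180) is the spanner meant. The blue ring is at (428,178), with its pointer just short of the green band. I'll move above the spanner now, and the jaw heading already matches.

Call:
play_rows(moves="0 0 0 0.4465 0.5595 -0.016 1;0 0 0 0.4465 0.5595 -0.016 1;0 0 0 0.4465 0.5595 -0.016 1;0 0 0 0.4465 0.5595 -0.016 1;0 0 0 0.4465 0.5595 -0.016 1;0 0 0 0.4465 0.5595 -0.016 1;0 0 0 0.4465 0.5595 -0.016 1;0 0 0 0.4465 0.5595 -0.016 1;0 0 0 0.4465 0.5595 -0.016 1;0 0 0 0.4465 0.5595 -0.016 1;0 0 0 0.4465 0.5595 -0.016 1;0 0 0 0.4465 0.5595 -0.016 1", squeeze=30)

```text
time_s: 1.35
eef_pos: [0.5043, -0.0895, 0.2225]
tool_rot: [0.554, -0.44, 0.44, -0.553]
force: [0.5, -0.3, 0.2]
opening: 0.091
```

Call:
play_rows(moves="0 0 0 0.071 0.089 -0.023 1;0 0 0 0.071 0.089 -0.023 1;0 0 0 0.071 0.089 -0.023 1;0 0 0 0.071 0.089 -0.023 1;0 0 0 0.071 0.089 -0.023 1")

```text
time_s: 1.85
eef_pos: [0.5737, -0.0031, 0.1994]
tool_rot: [0.554, -0.44, 0.44, -0.553]
force: [1.0, -0.8, 0.6]
opening: 0.0911
```

```bash
python3 - <<'E'
from h import *
o=bot.get_obs();print(o['eef_pos'],o['tool_rot'],o['qpos'])
p,d=bot.read_camera('wrist');cv2.imwrite('pics/w1.png',p);np.savez('w1.npz',p=p,d=d)
cap('wrist',p,d,(0,640,0,480))
E
```

```text
[ 0.57371029 -0.00314457  0.19936743] [ 0.55396524 -0.44036551  0.43997009 -0.55283546] [-2.50141972e-02  3.43393445e-01  1.62452494e+00 -1.01643206e-03
  1.17508368e+00  1.31922265e+00]
wrist cap n 2203 mean [ 0.576 -0.001] rect ((575.4561157226562, -1.0650148391723633), (45.198387145996094, 19.506296157836914), 12.879754066467285) axis deg 12.81806348021945 z med 0.09701533298840892
```

View pics/w1.png

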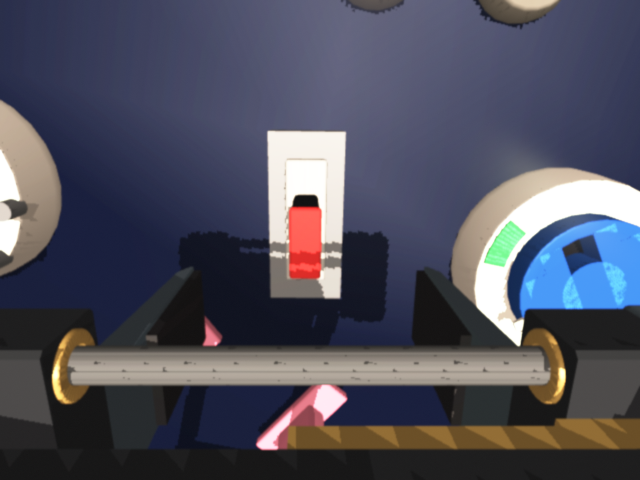

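The wrist view agrees with the other cameras: red cap at (305,240), jaws parallel to the 18 mm faces. I'll descend and close.

Call:
play_rows(moves="0 0 0 0.0015 0.002 -0.045 1;0 0 0 0.0015 0.002 -0.08 1;0 0 0 0.0015 0.002 -0.11 1;0 0 0 0.0015 0.002 -0.13 1;0 0 0 0.0015 0.002 -0.13 1;0 0 0 0.0015 0.002 -0.13 1")

```text
time_s: 2.5
eef_pos: [0.576, -0.0017, 0.0706]
tool_rot: [-0.553, 0.44, -0.441, 0.553]
force: [0.6, 0.7, -0.3]
opening: 0.0914
```

Call:
play_rows(moves="0 0 0 0 0 -0.001 0;0 0 0 0 0 -0.001 0;0 0 0 0 0 -0.001 0;0 0 0 0 0 -0.001 0;0 0 0 0 0 -0.001 0;0 0 0 0 0 -0.001 0;0 0 0 0 0 -0.001 0;0 0 0 0 0 -0.001 0", squeeze=40)

```text
time_s: 3.3
eef_pos: [0.576, -0.0004, 0.0685]
tool_rot: [0.553, -0.44, 0.44, -0.553]
force: [0.4, 0.1, -0.5]
opening: 0.0303
```

Call:
play_rows(moves="0 0 0 0 0 0 0;0 0 0 0 0 0 0;0 0 0 0 0 0 0;0 0 0 0 0 0 0")

```text
time_s: 3.7
eef_pos: [0.576, -0.0004, 0.0685]
tool_rot: [0.553, -0.44, 0.44, -0.553]
force: [0.1, -0.6, -1.0]
opening: 0.0193
```

Call:
play_rows(moves="0 0 0 0 0 0 0;0 0 0 0 0 0 0;0 0 0 0 0 0.02 0;0 0 0 0 0 0.05 0;0 0 0 0 0 0.09 0;0 0 0 0 0 0.11 0;0 0 0 0 0 0.11 0")

```text
time_s: 4.4
eef_pos: [0.5777, -0.0005, 0.1817]
tool_rot: [-0.552, 0.438, -0.442, 0.555]
force: [-0.6, -0.3, -2.2]
opening: 0.0196
```

```bash
python3 - <<'E'
from h import *
o=bot.get_obs();print(o)
for n in ['wrist','scene']:
    p,d=bot.read_camera(n);cv2.imwrite(f'pics/{n}2.png',p);np.savez(f'{n}2.npz',p=p,d=d)
    if n=='wrist': cap(n,p,d,(0,640,0,480),z=o['eef_pos'][2]+.027)
E
```

```text
{'time_s': 4.4, 'qpos': array([-2.06757341e-02,  3.59390819e-01,  1.64750356e+00, -1.18652122e-04,
        1.12788306e+00,  1.32346302e+00]), 'qvel': array([-0.00043228,  0.04149341,  0.07689109,  0.00060371, -0.03140204,
        0.00097859]), 'joint_torque': array([ 1.24195428e-02, -4.39150178e+01, -2.28372467e+01,  4.84365947e-02,
        2.43352717e-01, -1.34562048e-03]), 'eef_pos': array([ 5.77716704e-01, -4.77593513e-04,  1.81651198e-01]), 'tool_rot': array([-0.55191296,  0.4382937 , -0.44217206,  0.55477436]), 'force': array([-0.63632888, -0.26778822, -2.15876104]), 'ft_torque': array([ 0.01355775, -0.00202221, -0.00604457]), 'opening': 0.01960212513661685}
wrist cap n 4514 mean [0.576 0.002] rect ((570.2315673828125, 27.942764282226562), (42.951416015625, 76.64907836914062), 13.215267181396484) axis deg 163.96169065381065 z med 0.20740298631684004
```

View pics/wrist2.png

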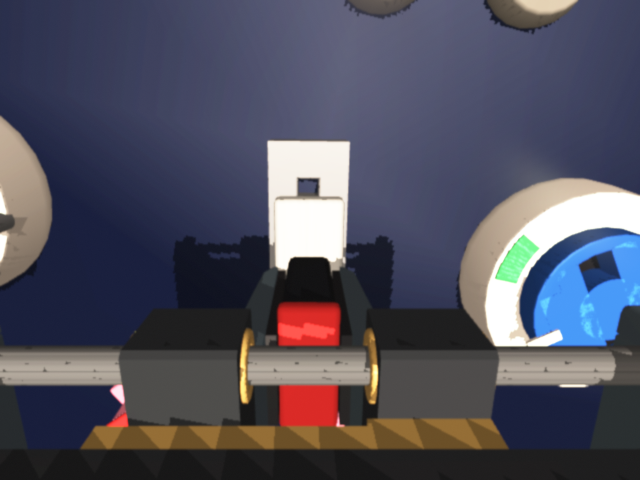

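View pics/scene2.png

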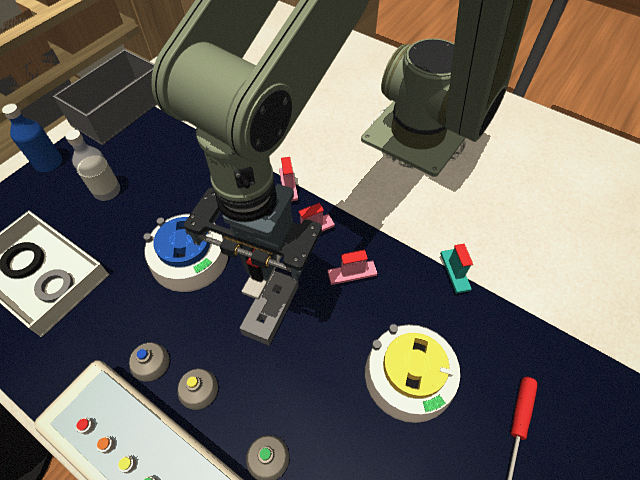

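The spanner is held. Next I carry it over the blue ring and turn it about 27.5° counter-clockwise to match the hole line.

Call:
play_rows(moves="0 0 7 0.001 -0.045 0 0;0 0 14 0.002 -0.09 0 0;0 0 21 0.003 -0.135 0 0;0 0 27.5 0.004 -0.175 0 0;0 0 27.5 0.0047 -0.2 -0.01 0;0 0 27.5 0.0047 -0.2057 -0.028 0;0 0 27.5 0.0047 -0.2057 -0.028 0;0 0 27.5 0.0047 -0.2057 -0.028 0;0 0 27.5 0.0047 -0.2057 -0.028 0")

```text
time_s: 5.4
eef_pos: [0.5807, -0.2053, 0.1505]
tool_rot: [-0.642, 0.296, -0.296, 0.642]
force: [0.1, -0.5, -1.4]
opening: 0.0197
```

```bash
python3 - <<'E'
from h import *
from scipy.spatial.transform import Rotation as R
o=bot.get_obs();print(o['eef_pos'],o['qpos'],R.from_quat(o['tool_rot']).as_matrix().round(3))
for n in ['wrist','scene','top']:
    p,d=bot.read_camera(n);cv2.imwrite(f'pics/{n}3.png',p);np.savez(f'{n}3.npz',p=p,d=d)
p=np.load('scene3.npz')['p'];cv2.imwrite('pics/s3c.png',cv2.resize(p[160:310,120:280],(640,600),interpolation=cv2.INTER_CUBIC))
E
```

```text
[ 0.58073556 -0.20534708  0.15046543] [-3.58624659e-01  4.45442368e-01  1.59231464e+00  1.69477146e-04
  1.10424877e+00  5.04465292e-01] [[ 0.65 -0.    0.76]
 [-0.76  0.    0.65]
 [-0.   -1.   -0.  ]]
```

View pics/wrist3.png

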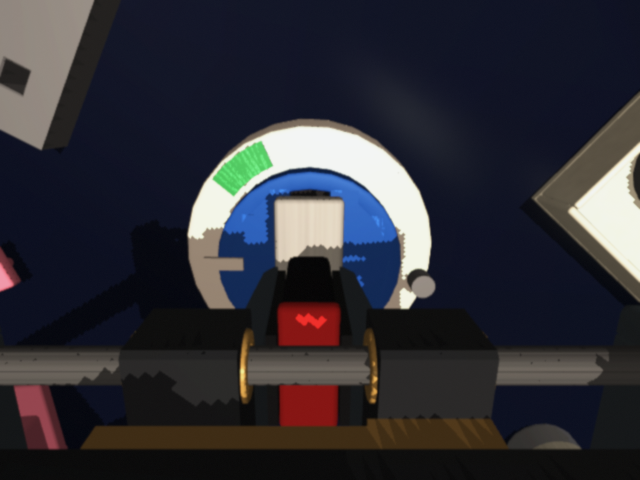

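View pics/s3c.png

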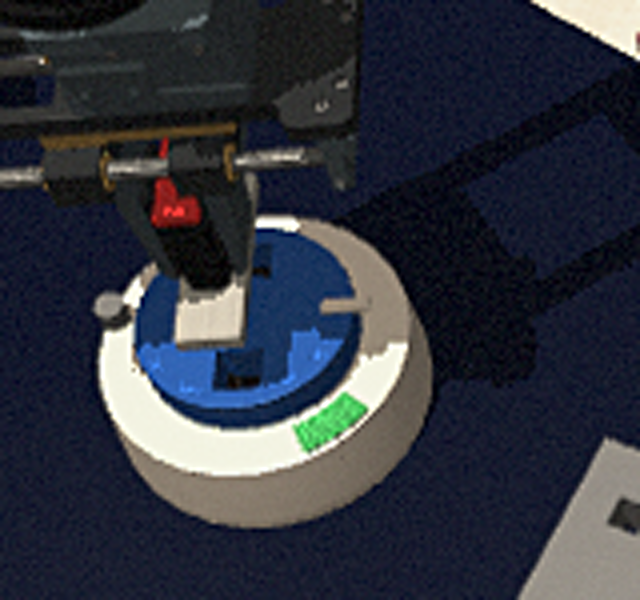

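The wrist view shows the bar end at (308,230), centred over the far hole at (310,195), and the pointer at (225,263). Descending.

Call:
play_rows(moves="0 0 0 0 -0.001 -0.01 0;0 0 0 0 -0.001 -0.02 0;0 0 0 0 -0.001 -0.028 0;0 0 0 0 -0.001 -0.034 0;0 0 0 0 -0.001 -0.037 0;0 0 0 0 -0.001 -0.037 0")

```text
time_s: 6.15
eef_pos: [0.5804, -0.2071, 0.1129]
tool_rot: [0.642, -0.296, 0.296, -0.642]
force: [-0.6, 0.5, -2.3]
opening: 0.0196
```

```bash
python3 - <<'E'
from h import *
o=bot.get_obs();print(o['eef_pos'],o['force'],o['ft_torque'])
p,d=bot.read_camera('scene');cv2.imwrite('pics/s4c.png',cv2.resize(p[160:310,120:280],(640,600),interpolation=cv2.INTER_CUBIC))
E
```

```text
[ 0.58036655 -0.20706178  0.11286793] [-0.57555869  0.45869869 -2.28533587] [-0.01806832  0.00958925  0.00080229]
```

View pics/s4c.png

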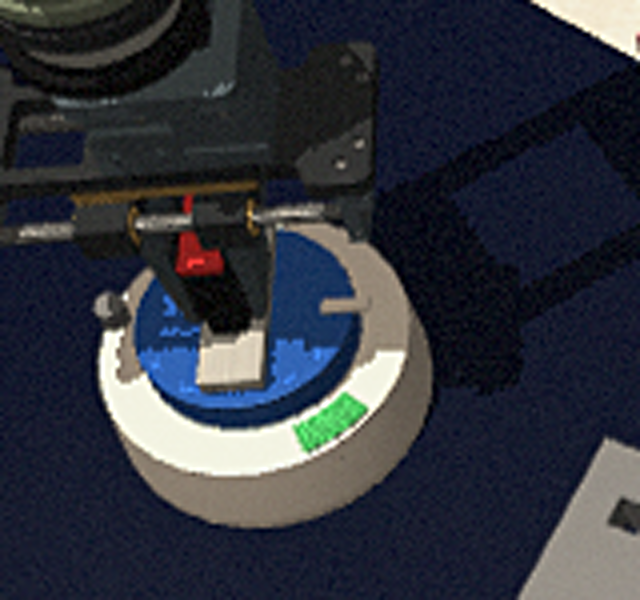

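Call:
play_rows(moves="0 0 0 0 0.0005 -0.0015 0;0 0 0 0 0.0005 -0.0015 0;0 0 0 0 0.0005 -0.0015 0")

```text
time_s: 6.5
eef_pos: [0.5807, -0.2067, 0.1123]
tool_rot: [0.642, -0.296, 0.296, -0.642]
force: [-0.1, 0.2, -1.6]
opening: 0.0195
```

```bash
python3 - <<'E'
from h import *
c=np.array([.5805,-.2063])
for n,(x0,x1,y0,y1) in [('top',(380,470,140,230)),('scene',(140,230,200,290))]:
    p=np.load(n+'0.npz')['p'];m,f=model(n);hsv=cv2.cvtColor(p,cv2.COLOR_BGR2HSV)
    for z,name in [(.05,'green'),(.073,'ptr')]:
        k=(abs(hsv[...,0].astype(int)-65)<20)&(hsv[...,1]>100) if name=='green' else (hsv[...,1]<40)&(hsv[...,2]>180)
        P=np.array([px_on_z(m,f,a,b,z)[:2]-c for b in range(y0,y1) for a in range(x0,x1) if k[b,a]])
        r=np.hypot(*P.T)
        if name=='ptr': P=P[(r>.032)&(r<.047)]
        a=np.degrees(np.arctan2(P[:,1],P[:,0]))%360;print(n,name,len(P),np.median(a),a.min(),a.max())
E
```

```text
top green 100 76.77456102620758 62.45268499329066 90.23181058683844
top ptr 19 129.7349840022615 125.16088893031603 133.74819932735053
scene green 119 78.82808860705207 64.27481387488088 93.7197581462137
scene ptr 16 132.52778309601297 129.1200311635746 136.43121222163688
```

Prongs are in: grip height is about 38 mm above the ring, with no contact force. The pointer is about 53° from the middle of the green band, and play adds about 11°. Turning clockwise.

Call:
play_rows(moves="0 0 0 0 0 -0.001 0;0 0 -6 0 0 -0.001 0;0 0 -12 0 0 -0.001 0;0 0 -18 0 0 -0.001 0;0 0 -24 0 0 -0.001 0;0 0 -30 0 0 -0.001 0;0 0 -36 0 0 -0.001 0;0 0 -42 0 0 -0.001 0;0 0 -48 0 0 -0.001 0;0 0 -54 0 0 -0.001 0;0 0 -60 0 0 -0.001 0;0 0 -60 0 0 -0.001 0")

```text
time_s: 7.7
eef_pos: [0.5806, -0.2066, 0.1111]
tool_rot: [0.408, -0.577, 0.577, -0.408]
force: [0.1, -0.1, -1.6]
opening: 0.0195
```

```bash
python3 - <<'E'
from h import *
o=bot.get_obs();print(o['eef_pos'],o['force'],o['ft_torque'])
p,d=bot.read_camera('scene');cv2.imwrite('pics/s5c.png',cv2.resize(p[160:310,120:280],(640,600),interpolation=cv2.INTER_CUBIC))
p,d=bot.read_camera('wrist');cv2.imwrite('pics/w5.png',p)
E
```

```text
[ 0.58061538 -0.20663093  0.11108432] [ 0.13828776 -0.08504794 -1.56484387] [0.10840695 0.08177342 0.03396185]
```

View pics/s5c.png

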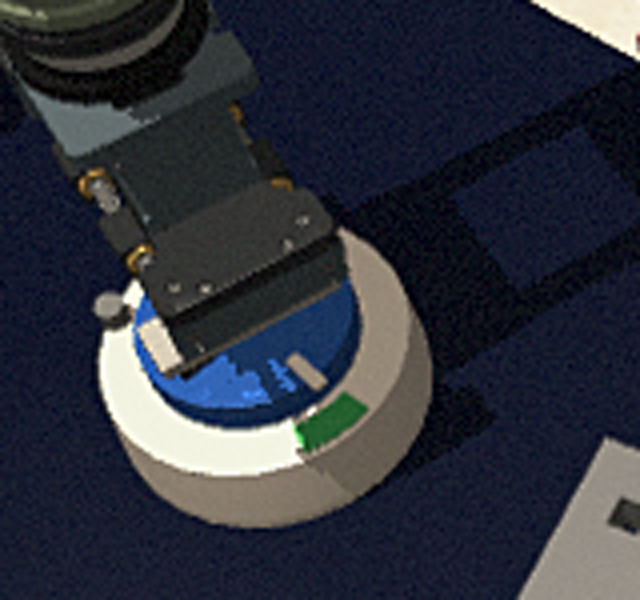

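View pics/w5.png

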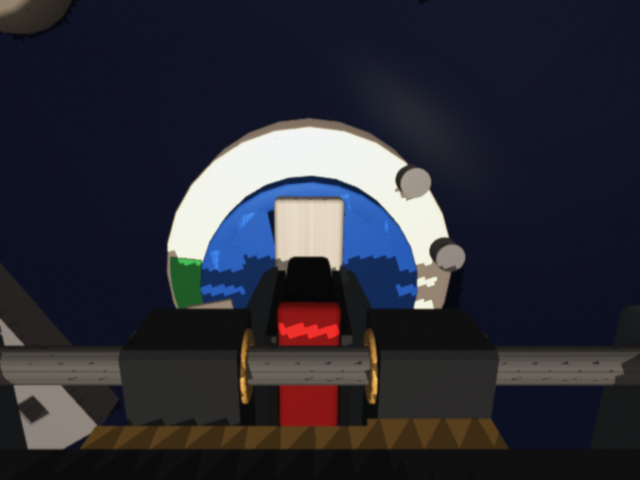

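```bash
python3 - <<'E'
from h import *
m,f=model('scene');c=np.array([.5805,-.2063])
for u,v in [(307,372),(322,386),(292,357)]:
    w=px_on_z(m,f,120+u*.25,160+v*.25,.073)[:2]-c;print(np.hypot(*w),np.degrees(np.arctan2(w[1],w[0])))
E
```

```text
0.048704225542655764 83.2402464162584
0.05973595082538734 82.95306116396422
0.03714179629966919 84.25439247137123
```

The pointer is now at about 83°, so the ring is at roughly 0.91 rad and inside the band. A further 5° will centre it, then release and rise.

Call:
play_rows(moves="0 0 -3 0 0 -0.0005 0;0 0 -5 0 0 -0.0005 0;0 0 -5 0 0 -0.0005 0;0 0 -5 0 0 -0.0005 0;0 0 -5 0 0 -0.0005 0.6;0 0 -5 0 0 -0.0005 0.6;0 0 -5 0 0 -0.0005 0.6;0 0 -5 0 0 -0.0005 0.6;0 0 -5 0 0 -0.0005 0.6;0 0 -5 0 0 -0.0005 0.6")

```text
time_s: 8.8
eef_pos: [0.5807, -0.2066, 0.1106]
tool_rot: [0.383, -0.595, 0.595, -0.383]
force: [-0.1, -0.2, 0.6]
opening: 0.0547
```

Call:
play_rows(moves="0 0 0 0 0 0.01 0.6;0 0 0 0 0 0.03 0.6;0 0 0 0 0 0.06 0.6;0 0 0 0 0 0.1 0.6;0 0 0 0 0 0.13 0.6;0 0 0 -0.04 -0.03 0.14 0.6;0 0 0 -0.08 -0.06 0.14 0.6;0 0 0 -0.12 -0.09 0.14 0.6;0 0 0 -0.16 -0.12 0.14 0.6;0 0 0 -0.16 -0.12 0.14 0.6")

```text
time_s: 9.8
eef_pos: [0.4165, -0.3293, 0.2518]
tool_rot: [0.382, -0.595, 0.596, -0.38]
force: [1.1, 0.6, 0.7]
opening: 0.0548
```

```bash
python3 - <<'E'
from h import *
c=np.array([.5805,-.2063])
I=[]
for n,(x0,x1,y0,y1) in [('scene',(120,280,160,310)),('top',(380,470,140,230))]:
    p,d=bot.read_camera(n); np.savez(n+'6.npz',p=p,d=d); I.append(cv2.resize(p[y0:y1,x0:x1],(400,400),interpolation=cv2.INTER_CUBIC))
    hsv=cv2.cvtColor(p,cv2.COLOR_BGR2HSV); m,f=model(n)
    cap(n,p,d,(x0,x1,y0,y1),z=.138)
cv2.imwrite('pics/c6.png',np.hstack(I)); cv2.imwrite('pics/top6.png',p)
E
```

```text
scene cap n 219 mean [ 0.5803 -0.206 ] rect ((579.813232421875, -206.04534912109375), (19.234882354736328, 44.481346130371094), 65.74845123291016) axis deg 154.92894390939145 z med 0.13782834671002175
top cap n 225 mean [ 0.5807 -0.2057] rect ((580.7327880859375, -205.66018676757812), (18.861635208129883, 44.04381561279297), 65.92488098144531) axis deg 155.4731321047042 z med 0.13826791999413063
```

View pics/c6.png

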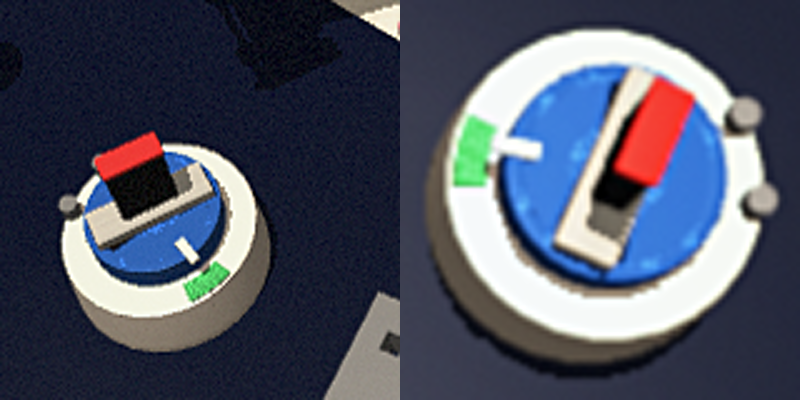

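View pics/top6.png

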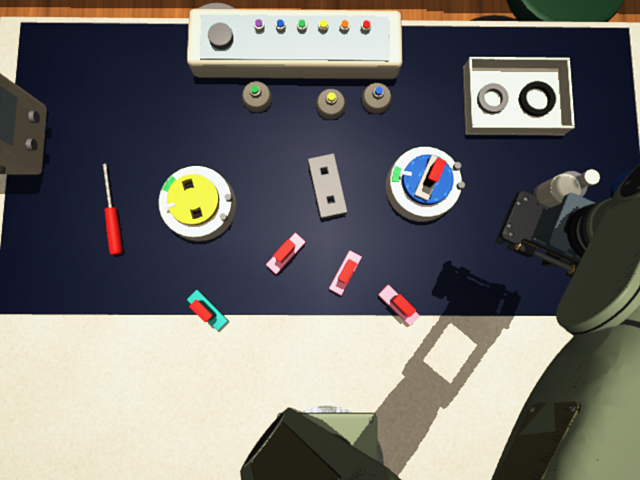

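```bash
python3 - <<'E'
from h import *
o=bot.get_obs();print(o['time_s'],o['force'],abs(o['qvel']).max())
m,f=model('top');p=np.load('top6.npz')['p'];hsv=cv2.cvtColor(p,cv2.COLOR_BGR2HSV)
P=np.array([px_on_z(m,f,a,b,.073)[:2]-[.5805,-.2063] for b in range(165,185) for a in range(398,414) if hsv[b,a,1]<40 and hsv[b,a,2]>180]);r=np.hypot(*P.T);P=P[(r>.032)&(r<.047)]
print(np.degrees(np.arctan2(*np.median(P,0)[::-1])))
print(bot.finish_job())
E
```

```text
9.9 [ 0.42472854  0.11111466 -0.08804073] 0.04271100230233545
74.93962485761797
the job is handed in; nothing more can be done
None
```

I took the steel-bar spanner from the grey rest, set both prongs into the blue ring's holes and turned the ring clockwise. Then I released the spanner, backed the arm away and handed the job in at 9.9 s; no verdict is reported.

**Last checks, all within the limits:**
- **Height:** the cap top reads 0.138 m, so the bar is flat on the ring and the grip point is about 36 mm above it.
- **Centring:** the spanner axis is within about 1 mm of the ring's axis.
- **Bar angle:** the bar is about 10° (0.2 rad) off the line of the holes, which is just the play.
- **Pointer:** it measures about 75°, against about 78° for the middle of the green band. That puts the ring at about 1.0 to 1.05 rad, though the two cameras disagree by 2 to 3° on such angles.
- **Surroundings:** the arm was nowhere near the yellow ring, which looks unchanged in the last top picture. The tool force was close to zero.

No check failed.

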